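# Bring the 500 g calibration weight to the jeweller's balance

## Task

Get the jeweller's balance ready for its calibration: slide the glass cover on top of the draught shield all the way open, then lift the 500 g weight (the largest of the three brass ones) out of its wooden block and bring it in over the shield. Stop with it upright over the middle of the pan, about a centimetre above it, and stay like that, still gripping it, ready for when the display calls for the weight: the job finishes holding, with nothing put down. Nothing may touch the pan, the weight must not touch any part of the balance, and everything else on the bench stays as it is.

Things in the scene. Friction and masses are not known exactly. Their poses are not given: they have to be found in the camera images.
- balance: White balance fixed to the bench, 330 deep x 200 wide x 150 mm tall; origin on the bench straight below the pan centre. x points from the keypad (front) to the rear, y to its left, z up. Keypad: x -165 to -75 mm, 41 mm high. Low square glass draught shield round the pan, closed on top by the sliding cover. Solid tower behind the shield, x 79 to 163 mm, 140 mm high.
- cover (a joint): Travel (m) of the glass cover along its track, along the balance's +x: 0 = shut, 0.13 = fully open against its stop. It moves level, with light sliding friction (1 to 2 N), and stays where it is left. Fully open, the shield is open from above from its front wall (balance x = -75 mm) to x = +52 mm.
- cover_grip (a point): Centre of the black grip bar on the cover, near the cover's front edge; axes as the balance's. Bar 14 mm along x, 70 mm along y, 18 mm tall: it stands from 146 to 164 mm above the bench, on glass whose top is 145 mm above the bench. With the cover shut it is at balance x = -66 mm, y = 0; it rides with the cover.
- pan: Round steel weighing pan inside the shield, 90 mm across, 4 mm thick; origin at the centre of its underside, 56 mm above the bench; axes as the balance's. Inner faces of the glass walls: 75 mm ahead of and behind the pan centre (x), 77 mm to each side (y); front wall top 140 mm, cover tracks at y = +-84 mm up to 150 mm above the bench.
- pan_center (a point): Centre of the pan's top face, 60 mm above the bench.
- block: Dark wooden block holding the three weights, 80 x 200 x 26 mm, fixed; origin at the centre of its underside. Along its y axis lie three round recesses 12 mm deep (floor 14 mm above the bench), each 3 mm wider than its weight: the 500 g at y = -55 mm, the 200 g at y = +22 mm, the 100 g at y = +70 mm.
- w500_center (a point): Centre of the 500 g brass weight, half-way up, 35 mm above its foot; z is its axis. Body 38 mm across, 46 mm tall; neck 12 mm across, 8 mm tall; knob on top 22 mm across, 16 mm tall (54 to 70 mm above the foot). 70 mm tall in all. Stands upright in its recess, foot 14 mm above the bench.
- w500_knob (a point): Centre of the 500 g weight's lifting knob (22 mm across, 16 mm tall), 62 mm above its foot; held by the knob, the gripper stays above the shield when the weight hangs over the pan. Fingertips clear the weight's body if they end more than 46 mm above its foot.
- w500_foot (a point): Centre of the underside of the 500 g weight.
- w200_center (a point): Centre of the 200 g brass weight, 28 mm across, 52 mm tall; leave it in the block.
- w100_center (a point): Centre of the 100 g brass weight, 22 mm across, 42 mm tall; leave it in the block.
- brick: Sand-coloured soldering brick, 150 x 74 x 30 mm, between the balance and the weights; origin under its centre; leave it alone.
- ring: Copper ring, 25 mm across and 9 mm tall, lying on the brick; origin at the centre of its underside; leave it alone.
- thirdhand: Soldering stand with a steel base 60 x 70 mm and a tweezer arm reaching 95 mm along its -x, 96 mm tall in all; origin under the base; leave it alone.
- tweezers: Steel tweezers lying on the bench, 166 mm long, about 20 mm wide and 7 mm high; leave them alone.
- honeycomb: Honeycomb soldering board lying flat, 130 x 130 x 13 mm; leave it alone.
- torch: Small blue hand torch standing upright, 134 mm tall, foot 68 mm across, brass nozzle out to about 75 mm along its -x; unlit; leave it alone.
- flux: Small jar, 56 mm across, 65 mm tall; leave it alone.
Mind the look-alikes: they are no part of the job. What is shaped like the part that bears w500_center but black is not meant.

How it is judged:
By the outcome, as a careful person would: the job done as asked, in the order asked, and still so for the second after the job is handed in, while the arm keeps its last pose, push and grip.
It also fails if it takes over 64 s, if anything falls off the work surface, if the arm or the gripper's body presses on something with over 40 N, if the wrist force passes 120 N, or if a joint passes its speed limit or range.

## Robot

A 6-joint arm with a two-finger parallel gripper is mounted at the origin on the work surface. World frame = base frame: x ahead of the robot, y to its left, z up, the work surface at z = 0. Lengths are in mm, angles in rad, forces in N, time in s.
With the tool pointing down it reaches from about 250 to 800 mm from the base axis. Payload 3.9 kg.
Tool frame: the origin (TCP) lies midway between the tips of the shut fingers; the grasp point (between the pads) lies env.hold_point_z behind it (env.hold_point_z is the distance from the TCP to the grasp point, in mm); z points along the fingers, x is the direction in which the jaws open and shut, and the axes are right-handed (so a half turn about z gives the same grasp; the last joint's range is limited). The gripper opens to 85 mm and grips with 20 to 120 N. Pads are 22 mm wide; open, the fingers measure 114 mm over their backs; the gripper's body (76 mm by 85 mm) begins 54 mm behind the grasp point. The pads swing forward as they close: fully open they stand 13 mm farther back than shut.
Start: joints at [1.215, 0.26, -0.138, 1.173, 0, 1.571], TCP at [182.874, 492.11, 192.504] pointing down, gripper open.
Joint ranges: [-2.78, 2.78], [-0.83, 1.72], [-1.28, 1.37], [-1.9, 2.12], [-1.57, 1.48], [-3.14, 3.14]. Speed limits (rad/s): [2.57, 2.57, 3.14, 3.14, 3.14, 3.14].

## Interface

Orientations are given as a unit quaternion [w, x, y, z].
In Python, from workcell import env gives the robot as it stands. The module is installed in compiled form; this text tells all that it offers.
- The arm moves only by the tool carry_out, never from a script. Its argument "rows" is a list of rows, each an object with "dr": the turn, a rotation vector about the tool's x, y, z in rad, a list of three; "dp": the shift along the tool's x, y, z in cm, a list of three; "claw": the opening, from 0 (shut) to 1 (fully open). A call has 1 to 12 rows; each row shifts and turns the pose as measured when the row begins, along the tool's axes as they then stand; what a row does not reach is not made up. A row lasts 1/8 s, in which the tool goes at most 62.5 mm and 10.7 degrees, less where a joint would pass 70% of its speed; a pose out of reach is approached as far as the arm can. A call is refused whole if a number of a shift passes 6.25 or a number of a turn 0.188, either way. A call with a gripper value outside its range is refused whole. The fingers move at their own pace and stop on an object; the grip force is fixed at half the most. Time passes only in rows, so rows that do not move let the fingers close. It gives the time, the measured TCP pose, the force and the opening at its end, in the units of the state.
- env.state(): the state, without advancing time (a new reading comes with each control period).
- env.get_image(name): name is "scene" or "top" or "wrist"; returns a dict with "color" (420x560x3 uint8, red, green, blue), "range_z" (420x560 float32, mm along the optical axis (not along the pixel's ray), 0 where there is no reading), "camera_matrix" (3x3 intrinsics, pixels), "k1" (the pictures are not rectified: a ray, as slopes to the right and down, at radius r is drawn at 1 + k1 r^2 times it, then the intrinsics apply), "xyz" and "rotation" of the camera in the world; the wrist camera has in their place "T_tool_cam" (4x4, takes a point from camera to tool coordinates, whose origin is the TCP and whose axes are the tool frame's). Camera axes: x right, y down, z forward; pixel columns grow to the right and rows downward; lengths in mm; the calibration is good to about 2 mm. A picture is of the moment at which its call begins: read the wrist's pose just before it.
- env.job_done(): hands the job in, once; it reports no verdict.
The state is a dict: "time_s": time; "joints": joint angles; "joint_vel": joint speeds; "joint_efforts": joint torques, N m; "tcp_pos": TCP position; "orientation": TCP orientation; "ft_force": force on the tool from outside, world axes, zero at the start; "torque": the same for the moment, N m; "grip_width": finger opening in mm.
Only numpy, scipy, OpenCV 4.12 (cv2) and the standard library are available. Lean on these libraries where they do the work, as an engineer would, in place of code of your own. Each camera call takes 0.05 s, during which the arm holds its last target. There are 200 camera calls.

## Working session

There is one attempt and no reset: what is moved stays moved. The work goes in short steps, Python scripts to look and compute and a tool call to move; the robot and the scene stay as the last step left them, time stands still between calls to the robot, and variables do not carry over. Pictures are saved under pics/ and viewed, about 8 in all and at most 12, crops included, and the job is handed in when it is done.

Besides the shell and the picture viewer there is one more tool, called after "Call:" as name(argument=value, ...), one argument or row to a line, values as JSON. carry_out: Moves the arm, as the interface text tells. Its arguments: {"type":"object","properties":{"rows":{"type":"array","items":{"type":"object","properties":{"dr":{"type":"array","items":{"type":"number"}},"dp":{"type":"array","items":{"type":"number"}},"claw":{"type":"number"}}}}},"required":["rows"]}

```bash
mkdir -p pics; cat > h.py <<'E'
from workcell import env
import numpy as np, cv2
from scipy.spatial.transform import Rotation as R
def rot(q): return R.from_quat([q[1],q[2],q[3],q[0]])
def grab(n):
    s=env.state(); im=env.get_image(n)
    if n=="wrist":
        T=np.eye(4);T[:3,:3]=rot(s["orientation"]).as_matrix();T[:3,3]=s["tcp_pos"]
        T=T@np.array(im["T_tool_cam"])
    else:
        T=np.eye(4);r=np.array(im["rotation"],float)
        T[:3,:3]=r if r.shape==(3,3) else rot(r).as_matrix();T[:3,3]=im["xyz"]
    return im,T
def cloud(im,T):
    K=np.array(im["camera_matrix"]);z=im["range_z"];h,w=z.shape
    u,v=np.meshgrid(np.arange(w),np.arange(h))
    p=np.stack([u,v],-1).reshape(-1,1,2).astype(np.float64)
    n=cv2.undistortPoints(p,K,np.array([im["k1"],0,0,0,0.])).reshape(h,w,2)
    c=np.dstack([n[...,0]*z,n[...,1]*z,z])
    P=c@T[:3,:3].T+T[:3,3]; P[z==0]=np.nan
    return P,n
def onplane(n,T,u,v,zz):
    d=T[:3,:3]@np.array([*n[int(v),int(u)],1]); return T[:3,3]+d*(zz-T[2,3])/d[2]
def save(im,f): cv2.imwrite(f,cv2.cvtColor(im["color"],cv2.COLOR_RGB2BGR))
E
python3 - <<'E'
from h import *
print(env.state(),env.hold_point_z)
for n in("scene","top","wrist"):
    im,T=grab(n);P,nn=cloud(im,T);save(im,f"pics/{n}0.png");np.savez(f"{n}0.npz",P=P,n=nn,T=T,c=im["color"]);print(n,T.round(3).tolist(),im["k1"])
E
```

```text
{'time_s': 0.0, 'joints': array([ 1.21497813e+00,  2.60644794e-01, -1.39370598e-01,  1.17266603e+00,
       -2.01201615e-05,  1.57077988e+00]), 'joint_vel': array([-0.00020853, -0.00107717,  0.00102481,  0.00027043,  0.00011226,
       -0.00028472]), 'joint_efforts': array([ 1.75934524e-04, -4.05676460e+01,  2.53921187e+01,  1.85517292e-02,
        1.18690406e-05,  9.94948039e-06]), 'tcp_pos': array([182.63672498, 491.41900415, 191.68493152]), 'orientation': array([ 5.46267694e-04,  8.21078801e-01,  5.70814081e-01, -7.68173517e-04]), 'ft_force': array([ 1.21838948, -0.21924443,  0.19124508]), 'torque': array([ 0.02565788,  0.02002435, -0.02052549]), 'grip_width': 85.62545508339167} 18.700000000000003
scene [[0.052, 0.67, -0.74, 1430.208], [0.999, -0.026, 0.047, -42.381], [0.012, -0.742, -0.671, 890.037], [0.0, 0.0, 0.0, 1.0]] -0.08151044391531097
top [[0.019, -0.994, 0.11, 368.444], [-1.0, -0.018, 0.006, 0.184], [-0.004, -0.11, -0.994, 1898.388], [0.0, 0.0, 0.0, 1.0]] 0.0007071356836200348
wrist [[0.348, 0.898, 0.27, 115.952], [0.938, -0.332, -0.102, 516.741], [-0.002, 0.289, -0.957, 373.614], [0.0, 0.0, 0.0, 1.0]] 0.014113012962230559
```

View pics/top0.png

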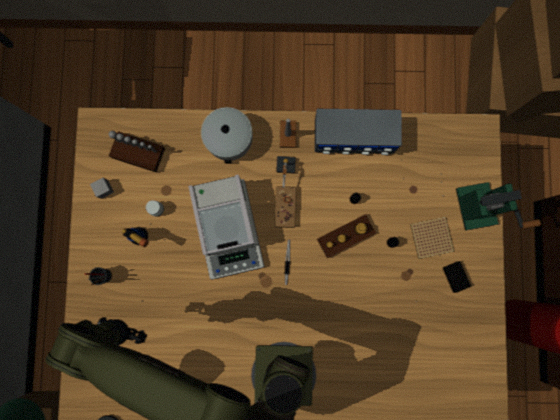

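View pics/scene0.png

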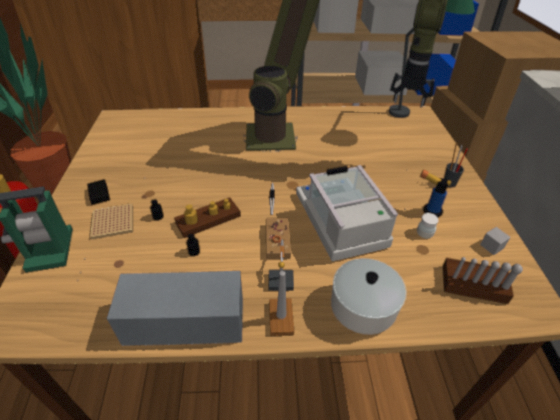

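The top picture shows the balance at about (228,230), its grip bar at (231,245), and the block at (347,236). The 500 g weight is at about (362,228), with black look-alikes at (355,198) and (393,242). Next I'll measure these.

```bash
python3 - <<'E'
from h import *
d=np.load("top0.npz");P,c=d["P"],d["c"]
cv2.imwrite("pics/crop.png",cv2.resize(np.clip(c[165:290,180:420,::-1]*2.0,0,255).astype(np.uint8),None,fx=3.3,fy=3.3,interpolation=cv2.INTER_CUBIC))
for (u,v) in [(231,245),(228,225),(236,258),(362,228),(342,238),(329,244),(325,240),(355,198),(393,242),(285,205),(225,190)]: print(u,v,P[v,u].round(0),c[v,u])
# scene cam
d=np.load("scene0.npz");P=d["P"]
m=(P[...,2]>132)&(P[...,2]<158)&(P[...,0]>250)&(P[...,0]<650)&(P[...,1]>0)&(P[...,1]<350)
q=P[m];print(len(q),q.min(0),q.max(0));print(cv2.minAreaRect(q[:,:2].astype(np.float32)))
for (u,v) in [(338,171),(190,211),(212,205),(226,202)]: print(u,v,P[v,u].round(0))
E
```

```text
231 245 [450. 182. 170.] [24 24 22]
228 225 [519. 197. 145.] [106 116 118]
236 258 [410. 177.  40.] [13 25 15]
362 228 [ 522. -269.   86.] [133  97  38]
342 238 [ 487. -201.   66.] [132  96  37]
329 244 [ 466. -156.   51.] [138 109  44]
325 240 [ 481. -143.   32.] [53 30 14]
355 198 [ 631. -246.   69.] [14 16 17]
393 242 [ 476. -382.   68.] [17 18 19]
285 205 [606.   4.  35.] [112  82  50]
225 190 [639. 211. 148.] [134 135 125]
2792 [420.43235961 108.52185645 132.06977263] [649.967693   335.85828761 157.95749216]
((553.7907104492188, 220.68609619140625), (235.13827514648438, 180.46336364746094), 13.754475593566895)
338 171 [459. 198. 155.]
190 211 [ 533. -268.   69.]
212 205 [ 499. -203.   61.]
226 202 [ 473. -160.   49.]
```

View pics/crop.png

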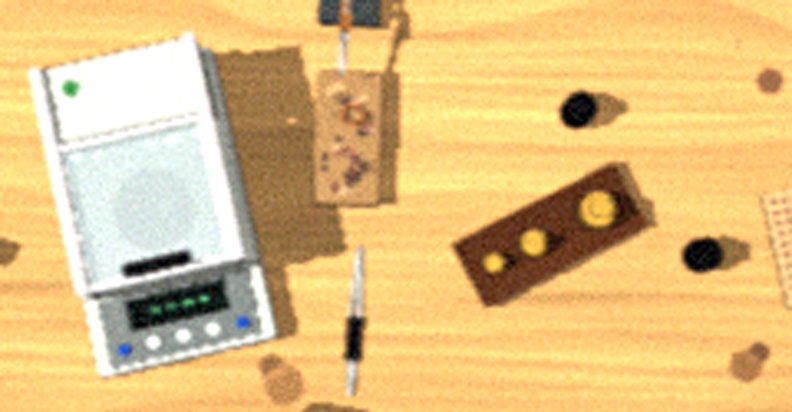

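The crop confirms the layout: bar at the balance's front edge, balance yaw about 14°, and the 500 g weight at the block's far right end. Now I'll write a planner that prints rows, then go above the grip.

```bash
cat > plan.py <<'E'
import sys
from h import *
# x y z yaw(deg of tool x) n
def plan(x,y,z,yaw,n):
    s=env.state();p=np.array(s["tcp_pos"]);r=rot(s["orientation"])
    a=np.radians(yaw);t=R.from_matrix(np.array([[np.cos(a),np.sin(a),0],[np.sin(a),-np.cos(a),0],[0,0,-1]]))
    rv=(r.inv()*t).as_rotvec()/n; dpw=(np.array([x,y,z])-p)/n
    print("t",s["time_s"],"pos",p.round(1),"yaw",np.degrees(np.arctan2(*r.as_matrix()[1::-1,0])).round(1),"F",s["ft_force"].round(1),"w",round(s["grip_width"],1))
    for i in range(n):
        print(" dr",rv.round(3).tolist(),"dp",((r*R.from_rotvec(rv*i)).inv().apply(dpw)/10).round(2).tolist())
if __name__=="__main__":
    a=[float(v) for v in sys.argv[1:]];plan(*a[:4],int(a[4]))
E
python3 plan.py 452 186 240 14 9
```

```text
t 0.15 pos [182.7 491.6 191.8] yaw 69.6 F [-0.2 -0.1  0.1] w 85.1
 dr [0.0, 0.0, 0.108] dp [-2.14, 3.99, -0.53]
 dr [0.0, 0.0, 0.108] dp [-1.7, 4.19, -0.53]
 dr [0.0, 0.0, 0.108] dp [-1.24, 4.35, -0.53]
 dr [0.0, 0.0, 0.108] dp [-0.76, 4.46, -0.53]
 dr [0.0, 0.0, 0.108] dp [-0.28, 4.52, -0.53]
 dr [0.0, 0.0, 0.108] dp [0.21, 4.52, -0.53]
 dr [0.0, 0.0, 0.108] dp [0.7, 4.47, -0.53]
 dr [0.0, 0.0, 0.108] dp [1.17, 4.37, -0.54]
 dr [0.0, 0.0, 0.108] dp [1.64, 4.22, -0.54]
```

Call:
carry_out(
  rows=[
    {"dr": [0,0,0.108],"dp": [-2.1,4.0,-0.6],"claw": 1},
    {"dr": [0,0,0.108],"dp": [-1.7,4.2,-0.6],"claw": 1},
    {"dr": [0,0,0.108],"dp": [-1.2,4.35,-0.6],"claw": 1},
    {"dr": [0,0,0.108],"dp": [-0.8,4.5,-0.6],"claw": 1},
    {"dr": [0,0,0.108],"dp": [-0.3,4.5,-0.6],"claw": 1},
    {"dr": [0,0,0.108],"dp": [0.2,4.5,-0.6],"claw": 1},
    {"dr": [0,0,0.108],"dp": [0.7,4.5,-0.6],"claw": 1},
    {"dr": [0,0,0.108],"dp": [1.2,4.4,-0.6],"claw": 1},
    {"dr": [0,0,0.108],"dp": [1.6,4.2,-0.6],"claw": 1},
    {"dr": [0,0,0],"dp": [0,0,0],"claw": 1},
  ],
)

```text
time_s: 1.4
tcp_pos: [455.2, 172.7, 244.8]
orientation: [0.002, 0.994, 0.107, -0.001]
ft_force: [-0.3, -0.3, -0.4]
grip_width: 85.2
```

```bash
python3 plan.py 452 186 240 14 2; python3 - <<'E'
from h import *
im,T=grab("wrist");P,n=cloud(im,T);save(im,"pics/w1.png");np.savez("w1.npz",P=P,n=n,T=T,c=im["color"])
E
```

```text
t 1.4 pos [455.2 172.7 244.8] yaw 12.2 F [-0.3 -0.3 -0.4] w 85.2
 dr [0.002, 0.002, -0.015] dp [-0.02, -0.68, 0.24]
 dr [0.002, 0.002, -0.015] dp [-0.01, -0.68, 0.24]
```

View pics/w1.png

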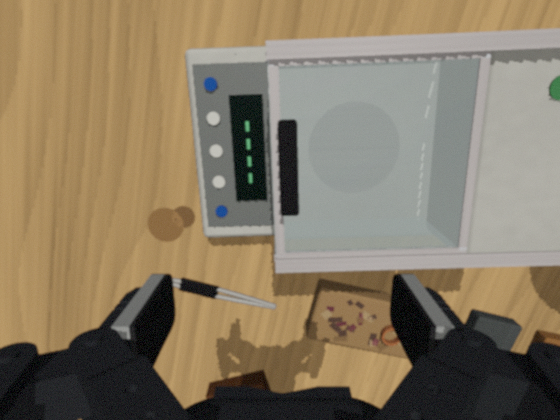

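The bar is at about (288,168), the pan at (353,147), and the fingers show at the bottom. I'll fit the bar's top.

```bash
python3 - <<'E'
from h import *
d=np.load("w1.npz");P,n,T,c=d["P"],d["n"],d["T"],d["c"]
m=(c.max(2)<60);m[:, :272]=0;m[:,305:]=0;m[:112]=0;m[225:]=0
k,l,st,_=cv2.connectedComponentsWithStats(m.astype(np.uint8));i=1+st[1:,4].argmax();m=l==i
print(st[i]);z=P[m][:,2];print("z",np.nanpercentile(z,[5,25,50,75,95]))
t=m&(P[...,2]>159)
q=P[t];print("top depth",np.nanmedian(q,0),cv2.minAreaRect(q[:,:2].astype(np.float32)))
v,u=np.nonzero(m);pts=np.array([onplane(n,T,a,b,164)[:2] for a,b in zip(u,v)],np.float32);print("plane",cv2.minAreaRect(pts),pts.mean(0))
# pan ellipse: centre pix on z=60 (through glass)
print("pan",onplane(n,T,353,147,60))
# rail edges: points near z 150 
m=(P[...,2]>146)&(P[...,2]<154)&(c.min(2)>110)
for rng in((slice(38,50),"top"),(slice(250,268),"bot")):
    mm=np.zeros_like(m);mm[rng[0],290:520]=m[rng[0],290:520];q=P[mm];f=np.polyfit(q[:,0],q[:,1],1);print(rng[1],len(q),q.mean(0),np.degrees(np.arctan(f[0])))
E
```

```text
[ 278  120   20   95 1587]
z [163.17214049 163.91288557 164.3846825  164.84905728 165.49485311]
top depth [455.62343663 199.47151802 164.3846825 ] ((455.8743591308594, 197.67202758789062), (12.392803192138672, 68.52957153320312), 14.324902534484863)
plane ((455.87091064453125, 197.77706909179688), (12.412240028381348, 68.51953887939453), 14.323380470275879) [455.73157 198.6861 ]
pan [519.45231076 214.34077028  60.        ]
top 2684 [517.23259662 297.42638753 150.49877139] 12.133569403912619
bot 3662 [564.96680237 142.57508962 149.70113283] 12.81577635061928
```

```bash
python3 plan.py 456 198.3 200 14 2
```

```text
t 1.45 pos [454.1 173.6 244.5] yaw 12.4 F [-0.1 -0.7 -0. ] w 85.4
 dr [0.002, 0.002, -0.014] dp [0.37, -1.19, 2.22]
 dr [0.002, 0.002, -0.014] dp [0.38, -1.18, 2.22]
```

Call:
carry_out(
  rows=[
    {"dr": [0.002,0.002,-0.014],"dp": [0.4,-1.2,2.2],"claw": 1},
    {"dr": [0.002,0.002,-0.014],"dp": [0.4,-1.2,2.2],"claw": 1},
    {"dr": [0,0,0],"dp": [0,0,0],"claw": 1},
  ],
)

```text
time_s: 1.82
tcp_pos: [453.8, 200.9, 198.9]
orientation: [-0.001, 0.992, 0.124, -0.001]
ft_force: [-0.8, -0.2, 0.6]
grip_width: 85.0
```

```bash
python3 plan.py 456 198.3 153 14 2
```

```text
t 1.825 pos [453.8 200.9 198.9] yaw 14.3 F [-0.8 -0.2  0.6] w 85.0
 dr [-0.001, 0.001, 0.002] dp [0.08, 0.16, 2.3]
 dr [-0.001, 0.001, 0.002] dp [0.08, 0.16, 2.3]
```

Call:
carry_out(
  rows=[
    {"dr": [0,0,0],"dp": [0.1,0.15,2.3],"claw": 1},
    {"dr": [0,0,0],"dp": [0.1,0.15,2.2],"claw": 0.6},
    {"dr": [0,0,0],"dp": [0,0,0],"claw": 0.4},
    {"dr": [0,0,0],"dp": [0,0,0],"claw": 0.4},
  ],
)

```text
time_s: 2.33
tcp_pos: [455.5, 200.7, 156.5]
orientation: [-0.001, 0.992, 0.127, -0.0]
ft_force: [0.1, -0.9, -0.1]
grip_width: 34.6
```

```bash
python3 plan.py 456 198.3 153 14 1
```

```text
t 2.325 pos [455.5 200.7 156.5] yaw 14.6 F [ 0.1 -0.9 -0.1] w 34.6
 dr [-0.002, 0.0, 0.01] dp [-0.01, 0.24, 0.35]
```

Call:
carry_out(
  rows=[
    {"dr": [0,0,0.01],"dp": [0,0.2,0.3],"claw": 0.3},
    {"dr": [0,0,0],"dp": [0,0,0],"claw": 0},
    {"dr": [0,0,0],"dp": [0,0,0],"claw": 0},
    {"dr": [0,0,0],"dp": [0,0,0],"claw": 0},
    {"dr": [0,0,0],"dp": [0,0,0],"claw": 0},
  ],
)

```text
time_s: 2.95
tcp_pos: [457.5, 199.3, 156.0]
orientation: [-0.002, 0.993, 0.122, 0.002]
ft_force: [0.7, 0.7, 0.3]
grip_width: 0.0
```

```bash
python3 plan.py 582.1 229.8 154 14 6
```

```text
t 2.95 pos [457.5 199.3 156. ] yaw 14.0 F [0.7 0.7 0.3] w 0.0
 dr [-0.0, -0.001, -0.0] dp [2.14, 0.01, 0.04]
 dr [-0.0, -0.001, -0.0] dp [2.14, 0.01, 0.04]
 dr [-0.0, -0.001, -0.0] dp [2.14, 0.01, 0.04]
 dr [-0.0, -0.001, -0.0] dp [2.14, 0.01, 0.04]
 dr [-0.0, -0.001, -0.0] dp [2.14, 0.01, 0.04]
 dr [-0.0, -0.001, -0.0] dp [2.14, 0.01, 0.03]
```

The fingers shut to 0, so they missed the bar. I'll look.

```bash
python3 - <<'E'
from h import *
print(env.state()["grip_width"])
im,T=grab("wrist");P,n=cloud(im,T);save(im,"pics/w2.png");np.savez("w2.npz",P=P,n=n,T=T,c=im["color"])
E
```

```text
0.007323605161712261
```

View pics/w2.png

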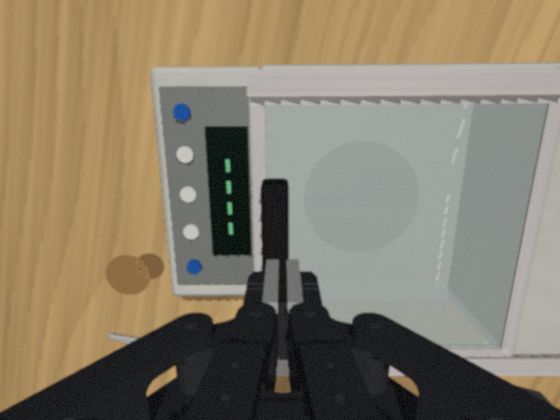

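```bash
python3 - <<'E'
from h import *
d=np.load("w2.npz");P,n,T,c=d["P"],d["n"],d["T"],d["c"]
print(T.round(2))
for v in range(170,400,10): print(v,*[(P[v,u].round(0).tolist(),c[v,u].tolist()) for u in (275,290)])
# project TCP
s=env.state();im=env.get_image("wrist");K=np.array(im["camera_matrix"])
for dz in(0,-18.7):
    p=np.linalg.inv(im["T_tool_cam"])@[0,0,dz,1];print("TCP px",cv2.projectPoints(p[:3].reshape(1,3),np.zeros(3),np.zeros(3),K,np.array([im["k1"],0,0,0]))[0].ravel(),p)
E
```

```text
[[ 9.7000e-01  2.3000e-01  7.0000e-02  4.4123e+02]
 [ 2.4000e-01 -9.3000e-01 -2.8000e-01  2.6927e+02]
 [ 0.0000e+00  2.9000e-01 -9.6000e-01  3.3807e+02]
 [ 0.0000e+00  0.0000e+00  0.0000e+00  1.0000e+00]]
170 ([447.0, 234.0, 144.0], [159, 166, 164]) ([455.0, 236.0, 145.0], [162, 168, 162])
180 ([448.0, 231.0, 154.0], [28, 26, 29]) ([456.0, 231.0, 145.0], [165, 169, 165])
190 ([449.0, 228.0, 164.0], [33, 33, 38]) ([457.0, 226.0, 146.0], [156, 163, 159])
200 ([450.0, 224.0, 165.0], [28, 25, 20]) ([459.0, 221.0, 146.0], [154, 162, 157])
210 ([451.0, 219.0, 164.0], [26, 23, 20]) ([460.0, 215.0, 145.0], [154, 160, 156])
220 ([452.0, 214.0, 164.0], [27, 23, 27]) ([462.0, 210.0, 145.0], [154, 159, 156])
230 ([454.0, 208.0, 164.0], [28, 26, 29]) ([463.0, 204.0, 146.0], [156, 162, 157])
240 ([455.0, 203.0, 165.0], [31, 26, 29]) ([464.0, 198.0, 145.0], [151, 157, 153])
250 ([456.0, 198.0, 165.0], [32, 26, 32]) ([466.0, 193.0, 147.0], [153, 158, 155])
260 ([454.0, 209.0, 200.0], [106, 108, 104]) ([460.0, 210.0, 199.0], [119, 119, 117])
270 ([454.0, 208.0, 209.0], [113, 113, 111]) ([460.0, 210.0
[... 479 characters left out ...]
5, 13]) ([460.0, 207.0, 244.0], [22, 18, 24])
340 ([456.0, 201.0, 242.0], [26, 18, 28]) ([461.0, 203.0, 242.0], [27, 29, 30])
350 ([457.0, 198.0, 243.0], [23, 23, 28]) ([462.0, 199.0, 243.0], [31, 29, 33])
360 ([458.0, 195.0, 243.0], [23, 27, 27]) ([462.0, 196.0, 243.0], [23, 21, 19])
370 ([459.0, 191.0, 243.0], [55, 53, 54]) ([463.0, 192.0, 243.0], [35, 30, 35])
380 ([460.0, 189.0, 244.0], [60, 49, 32]) ([464.0, 189.0, 243.0], [38, 33, 28])
390 ([510.0, -33.0, 1.0], [105, 83, 52]) ([526.0, -28.0, 1.0], [89, 69, 45])
TCP px [278.38661012 242.25176315] [ -2.01382005  16.76999513 194.9931641    1.        ]
TCP px [278.02814447 256.64797678] [ -2.00152937  22.16922384 177.08958406   1.        ]
```

The image puts the finger ends at z≈198 while the TCP reads 156. I'll check that with the fixed cameras before relying on either.

```bash
python3 - <<'E'
from h import *
im,T=grab("scene");P,n=cloud(im,T);np.savez("s2.npz",P=P,n=n,T=T,c=im["color"])
K=np.array(im["camera_matrix"]);s=env.state();Ti=np.linalg.inv(T)
def px(p): 
    q=Ti@[*p,1];return cv2.projectPoints(q[:3].reshape(1,3),np.zeros(3),np.zeros(3),K,np.array([im["k1"],0,0,0.]))[0].ravel()
t=np.array(s["tcp_pos"]);a=px(t);b=px(t+[0,0,42]);print(t,"tcp px",a,"tcp+42",b)
u,v=a.astype(int);x0,y0=u-60,v-70
c=np.clip(im["color"][y0:y0+110,x0:x0+130,::-1]*1.5,0,255).astype(np.uint8)
c=cv2.resize(c,None,fx=5.4,fy=5.4,interpolation=cv2.INTER_CUBIC)
for p,col in((a,(0,0,255)),(b,(0,255,0))): cv2.circle(c,tuple(int(5.4*(w-o)) for w,o in zip(p,(x0,y0))),4,col,1)
cv2.imwrite("pics/s2.png",c)
for vv in range(v-30,v+12,3): print(vv,P[vv,u-1].round(0),P[vv,u+1].round(0))
E
```

```text
[457.45120981 199.29739062 155.91663591] tcp px [338.28064714 170.58267938] tcp+42 [339.77383737 159.64253011]
140 [458. 183. 269.] [477. 184. 282.]
143 [466. 182. 264.] [476. 186. 271.]
146 [456. 186. 247.] [471. 188. 257.]
149 [449. 188. 232.] [472. 189. 247.]
152 [461. 187. 229.] [464. 192. 231.]
155 [461. 188. 218.] [469. 192. 224.]
158 [nan nan nan] [468. 194. 212.]
161 [465. 189. 199.] [462. 196. 196.]
164 [212. 252.   2.] [209. 260.   0.]
167 [450. 195. 165.] [451. 202. 165.]
170 [460. 194. 160.] [458. 201. 159.]
173 [464. 195. 151.] [456. 203. 145.]
176 [472. 194. 146.] [474. 200. 147.]
179 [487. 192. 145.] [490. 197. 148.]
```

View pics/s2.png

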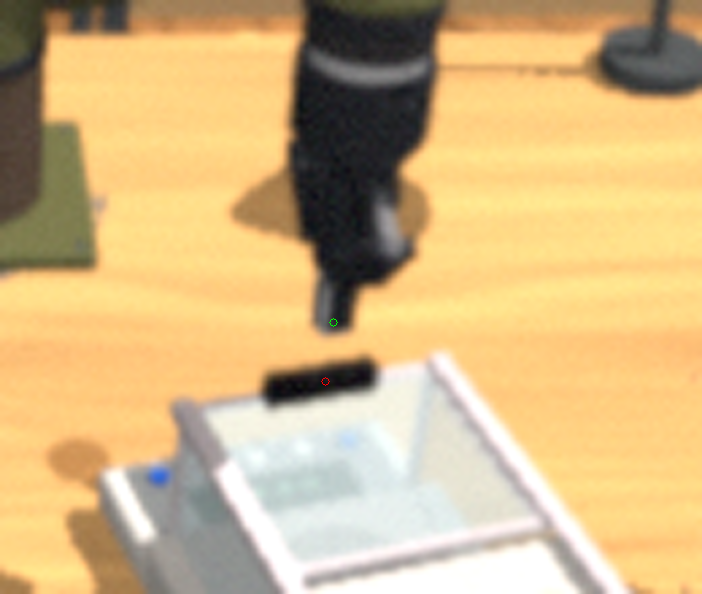

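Both cameras agree: the real finger ends are about 41 mm short of the reported TCP (z≈197 against 156), in line with it. From here I'll command TCP z = wanted tip height − 41. Opening, descending so the tips reach about 152, then gripping the bar.

Call:
carry_out(
  rows=[
    {"dr": [0,0,0],"dp": [-0.1,0.1,-1],"claw": 0.6},
    {"dr": [0,0,0],"dp": [0,0,0],"claw": 0.6},
    {"dr": [0,0,0],"dp": [0,0,0],"claw": 0.6},
    {"dr": [0,0,0],"dp": [0,0,2.0],"claw": 0.6},
    {"dr": [0,0,0],"dp": [0,0,1.5],"claw": 0.6},
    {"dr": [0,0,0],"dp": [0,0,0],"claw": 0.6},
  ],
)

```text
time_s: 3.85
tcp_pos: [457.4, 198.4, 131.5]
orientation: [-0.002, 0.993, 0.122, 0.003]
ft_force: [-0.0, 0.9, 0.3]
grip_width: 51.2
```

```bash
python3 plan.py 456 198.3 112 14 1
```

```text
t 3.85 pos [457.4 198.4 131.5] yaw 14.0 F [-0.   0.9  0.3] w 51.2
 dr [-0.003, -0.006, -0.001] dp [-0.14, -0.02, 1.94]
```

Call:
carry_out(
  rows=[
    {"dr": [-0.003,-0.006,0],"dp": [-0.1,0,1.5],"claw": 0.45},
    {"dr": [0,0,0],"dp": [0,0,0.5],"claw": 0.3},
    {"dr": [0,0,0],"dp": [0,0,0],"claw": 0},
    {"dr": [0,0,0],"dp": [0,0,0],"claw": 0},
    {"dr": [0,0,0],"dp": [0,0,0],"claw": 0},
  ],
)

```text
time_s: 4.47
tcp_pos: [456.9, 198.4, 111.2]
orientation: [-0.0, 0.993, 0.122, 0.0]
ft_force: [-0.2, -0.0, -2.2]
grip_width: 12.2
```

```bash
python3 plan.py 582.1 229.8 112 14 6
```

```text
t 4.475 pos [456.9 198.4 111.2] yaw 14.0 F [-0.2 -0.  -2.2] w 12.2
 dr [-0.0, -0.0, -0.0] dp [2.15, -0.0, -0.01]
 dr [-0.0, -0.0, -0.0] dp [2.15, -0.0, -0.01]
 dr [-0.0, -0.0, -0.0] dp [2.15, -0.0, -0.01]
 dr [-0.0, -0.0, -0.0] dp [2.15, -0.0, -0.01]
 dr [-0.0, -0.0, -0.0] dp [2.15, -0.0, -0.01]
 dr [-0.0, -0.0, -0.0] dp [2.15, -0.0, -0.01]
```

Gripped: width 12.2 against the 14 mm bar. Sliding along +x now.

Call:
carry_out(
  rows=[
    {"dr": [0,0,0],"dp": [2,0,0],"claw": 0},
    {"dr": [0,0,0],"dp": [2.2,0,0],"claw": 0},
    {"dr": [0,0,0],"dp": [2.2,0,0],"claw": 0},
  ],
)

```text
time_s: 4.85
tcp_pos: [516.2, 213.4, 111.2]
orientation: [-0.0, 0.993, 0.122, -0.003]
ft_force: [-1.9, 0.6, 0.9]
grip_width: 11.9
```

```bash
python3 plan.py 583.1 229.9 112 14 3
```

```text
t 4.85 pos [516.2 213.4 111.2] yaw 14.0 F [-1.9  0.6  0.9] w 11.9
 dr [-0.0, 0.002, 0.0] dp [2.3, 0.01, -0.04]
 dr [-0.0, 0.002, 0.0] dp [2.3, 0.01, -0.04]
 dr [-0.0, 0.002, 0.0] dp [2.3, 0.01, -0.03]
```

Call:
carry_out(
  rows=[
    {"dr": [0,0,0],"dp": [2.3,0,0],"claw": 0},
    {"dr": [0,0,0],"dp": [2.3,0,0],"claw": 0},
    {"dr": [0,0,0],"dp": [2.0,0,0],"claw": 0},
    {"dr": [0,0,0],"dp": [0.5,0,0],"claw": 0},
    {"dr": [0,0,0],"dp": [0.3,0,0],"claw": 0},
  ],
)

```text
time_s: 5.48
tcp_pos: [578.8, 229.3, 111.2]
orientation: [0.001, 0.992, 0.122, -0.013]
ft_force: [-5.7, -1.8, 2.4]
grip_width: 12.3
```

```bash
python3 plan.py 583.1 229.9 112 14 1
```

```text
t 5.475 pos [578.8 229.3 111.2] yaw 14.1 F [-5.7 -1.8  2.4] w 12.3
 dr [-0.002, 0.027, 0.001] dp [0.43, 0.04, -0.09]
```

Call:
carry_out(
  rows=[
    {"dr": [0,0.02,0],"dp": [0.5,0,0],"claw": 0},
    {"dr": [0,0,0],"dp": [0.6,0,0],"claw": 0},
    {"dr": [0,0,0],"dp": [0.6,0,0],"claw": 0},
  ],
)

```text
time_s: 5.85
tcp_pos: [578.6, 229.2, 111.2]
orientation: [0.001, 0.992, 0.123, -0.018]
ft_force: [-14.3, -2.4, 8.1]
grip_width: 12.0
```

```bash
python3 plan.py 583.1 229.9 112 14 1
```

```text
t 5.85 pos [578.6 229.2 111.2] yaw 14.1 F [-14.3  -2.4   8.1] w 12.0
 dr [-0.002, 0.036, 0.002] dp [0.45, 0.04, -0.1]
```

It's at the stop: force rises with no motion. Releasing and rising.

Call:
carry_out(
  rows=[
    {"dr": [0,0,0],"dp": [0,0,0],"claw": 0},
    {"dr": [0,0,0],"dp": [0,0,0],"claw": 0.4},
    {"dr": [0,0,0],"dp": [0,0,0],"claw": 0.5},
    {"dr": [0,0,0],"dp": [0,0,0],"claw": 0.5},
    {"dr": [0,0.03,0],"dp": [0,0,-3],"claw": 0.5},
    {"dr": [0,0,0],"dp": [0,0,-5],"claw": 0.6},
    {"dr": [0,0,0],"dp": [0,0,-5],"claw": 0.7},
    {"dr": [0,0,0],"dp": [-3,0,-2],"claw": 0.7},
  ],
)

```text
time_s: 6.85
tcp_pos: [552.2, 222.1, 263.1]
orientation: [-0.0, 0.992, 0.122, -0.004]
ft_force: [0.1, -0.5, 0.2]
grip_width: 59.7
```

```bash
python3 - <<'E'
from h import *
im,T=grab("wrist");P,n=cloud(im,T);save(im,"pics/w3.png");np.savez("w3.npz",P=P,n=n,T=T,c=im["color"])
E
python3 plan.py 525 -268 230 -27 12
```

```text
t 6.9 pos [548.  221.1 266. ] yaw 14.1 F [-4.4 -1.5  0.6] w 59.8
 dr [0.0, 0.001, 0.06] dp [-1.17, 3.91, 0.3]
 dr [0.0, 0.001, 0.06] dp [-0.94, 3.97, 0.3]
 dr [0.0, 0.001, 0.06] dp [-0.7, 4.02, 0.3]
 dr [0.0, 0.001, 0.06] dp [-0.46, 4.05, 0.3]
 dr [0.0, 0.001, 0.06] dp [-0.22, 4.07, 0.3]
 dr [0.0, 0.001, 0.06] dp [0.03, 4.08, 0.3]
 dr [0.0, 0.001, 0.06] dp [0.27, 4.07, 0.3]
 dr [0.0, 0.001, 0.06] dp [0.51, 4.05, 0.3]
 dr [0.0, 0.001, 0.06] dp [0.75, 4.01, 0.3]
 dr [0.0, 0.001, 0.06] dp [0.99, 3.96, 0.3]
 dr [0.0, 0.001, 0.06] dp [1.22, 3.89, 0.3]
 dr [0.0, 0.001, 0.06] dp [1.45, 3.81, 0.3]
```

View pics/w3.png

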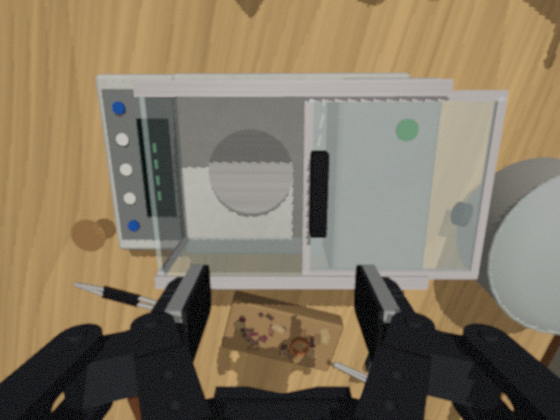

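The cover now sits over the tower, with the bar at (318,195) and the pan open below at (252,172). I'll measure both.

```bash
python3 - <<'E'
from h import *
d=np.load("w3.npz");P,n,T,c=d["P"],d["n"],d["T"],d["c"]
m=(c.max(2)<60);m[:, :300]=0;m[:,338:]=0;m[:140]=0;m[250:]=0
q=P[m&(P[...,2]>158)&(P[...,2]<170)];r=cv2.minAreaRect(q[:,:2].astype(np.float32));print("bar",r)
b=np.array(r[0]);print("travel from (456,198.3):",np.hypot(*(b-[456,198.3])))
q=P[135:212,212:292].reshape(-1,3);q=q[(q[:,2]>55)&(q[:,2]<65)];print("pan",len(q),np.median(q,0),cv2.minEnclosingCircle(q[:,:2].astype(np.float32)))
print("pan plane",onplane(n,T,252,172,60))
E
python3 plan.py 525 -268 200 10 9
```

```text
bar ((581.3120727539062, 229.73452758789062), (13.049607276916504, 68.34336853027344), 14.37589168548584)
travel from (456,198.3): 129.19460167729204
pan 5268 [521.14714273 214.18012642  60.38869815] ((520.5422973632812, 213.29238891601562), 44.870399475097656)
pan plane [521.90644033 213.84513785  60.        ]
t 6.9 pos [548.  221.1 266. ] yaw 14.1 F [-4.4 -1.5  0.6] w 59.8
 dr [-0.0, 0.001, 0.008] dp [-1.56, 5.21, 0.74]
 dr [-0.0, 0.001, 0.008] dp [-1.52, 5.22, 0.74]
 dr [-0.0, 0.001, 0.008] dp [-1.48, 5.23, 0.74]
 dr [-0.0, 0.001, 0.008] dp [-1.44, 5.25, 0.74]
 dr [-0.0, 0.001, 0.008] dp [-1.4, 5.26, 0.73]
 dr [-0.0, 0.001, 0.008] dp [-1.36, 5.27, 0.73]
 dr [-0.0, 0.001, 0.008] dp [-1.32, 5.28, 0.73]
 dr [-0.0, 0.001, 0.008] dp [-1.28, 5.29, 0.73]
 dr [-0.0, 0.001, 0.008] dp [-1.24, 5.3, 0.73]
```

Travel is 129 mm, so the cover is open against its stop. The pan centre is at (520.7, 213.8, 60). Next, the block.

Call:
carry_out(
  rows=[
    {"dr": [0,0,0.008],"dp": [-1.5,5.2,0.2],"claw": 0.7},
    {"dr": [0,0,0.008],"dp": [-1.5,5.2,0.2],"claw": 0.7},
    {"dr": [0,0,0.008],"dp": [-1.5,5.2,0.2],"claw": 0.7},
    {"dr": [0,0,0.008],"dp": [-1.4,5.3,0.5],"claw": 0.7},
    {"dr": [0,0,0.008],"dp": [-1.4,5.3,0.8],"claw": 0.7},
    {"dr": [0,0,0.008],"dp": [-1.4,5.3,1],"claw": 0.7},
    {"dr": [0,0,0.008],"dp": [-1.3,5.3,1],"claw": 0.7},
    {"dr": [0,0,0.008],"dp": [-1.3,5.3,1],"claw": 0.7},
    {"dr": [0,0,0.008],"dp": [-1.2,5.3,1],"claw": 0.7},
    {"dr": [0,0,0],"dp": [0,0,0],"claw": 0.7},
  ],
)

```text
time_s: 8.15
tcp_pos: [529.6, -283.1, 206.5]
orientation: [-0.0, 0.996, 0.087, 0.001]
ft_force: [-0.2, 0.9, -1.0]
grip_width: 59.9
```

```bash
python3 - <<'E'
from h import *
im,T=grab("wrist");P,n=cloud(im,T);save(im,"pics/w4.png");np.savez("w4.npz",P=P,n=n,T=T,c=im["color"])
m=(P[...,2]>78)&(P[...,2]<92);k,l,st,ce=cv2.connectedComponentsWithStats(m.astype(np.uint8))
for i in range(1,k):
    if st[i,4]>60: q=P[l==i];print(st[i],q.mean(0),cv2.minEnclosingCircle(q[:,:2].astype(np.float32)))
E
python3 plan.py 525 -268 120 10 2
```

```text
[269 159  26  27 533] [ 529.34822725 -268.4507622    84.22820148] ((529.361572265625, -268.9332275390625), 10.877634048461914)
[546 310  14  50 357] [ 812.427977   -380.53018735   85.67945849] ((811.7916259765625, -375.88946533203125), 25.105268478393555)
t 8.2 pos [ 529.8 -281.4  207.1] yaw 10.1 F [0.5 0.1 0.2] w 59.4
 dr [-0.0, -0.002, 0.001] dp [-0.13, -0.7, 4.35]
 dr [-0.0, -0.002, 0.001] dp [-0.13, -0.7, 4.35]
```

View pics/w4.png

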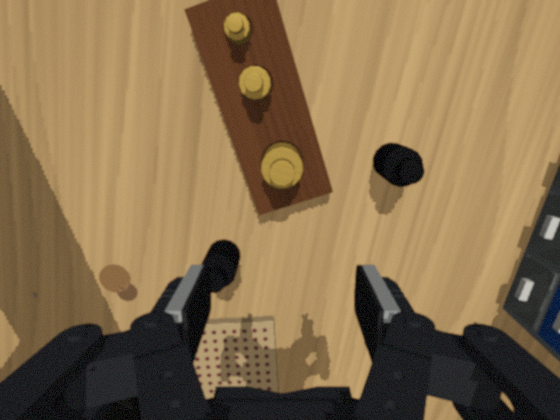

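The 500 g knob is at (282,170), measured at (529.4, -268.7) with its top at 84.2 against 84 expected. Descending in two steps.

Call:
carry_out(
  rows=[
    {"dr": [0,0,0],"dp": [-0.25,-1.25,4.3],"claw": 0.7},
    {"dr": [0,0,0],"dp": [0,0,4.5],"claw": 0.7},
    {"dr": [0,0,0],"dp": [0,0,4],"claw": 0.65},
    {"dr": [0,0,0],"dp": [0,0,0],"claw": 0.65},
  ],
)

```text
time_s: 8.7
tcp_pos: [528.3, -264.8, 79.0]
orientation: [-0.0, 0.996, 0.091, 0.004]
ft_force: [-0.1, -0.7, -0.2]
grip_width: 55.4
```

```bash
python3 plan.py 529.4 -268.7 25 10 2
```

```text
t 8.7 pos [ 528.3 -264.8   79. ] yaw 10.4 F [-0.1 -0.7 -0.2] w 55.4
 dr [0.0, -0.004, 0.004] dp [-0.0, 0.2, 2.7]
 dr [0.0, -0.004, 0.004] dp [0.01, 0.2, 2.7]
```

Call:
carry_out(
  rows=[
    {"dr": [0,-0.004,0],"dp": [0,0.2,2.7],"claw": 0.65},
    {"dr": [0,-0.004,0],"dp": [0,0.2,2.5],"claw": 0.65},
    {"dr": [0,0,0],"dp": [0,0,0],"claw": 0.65},
    {"dr": [0,0,0],"dp": [0,0,0],"claw": 0.65},
  ],
)

```text
time_s: 9.2
tcp_pos: [536.4, -268.0, 35.1]
orientation: [0.003, 0.996, 0.093, 0.006]
ft_force: [0.3, 0.2, 0.2]
grip_width: 55.7
```

```bash
python3 plan.py 529.4 -268.7 25 10 1; python3 - <<'E'
from h import *
im,T=grab("wrist");P,n=cloud(im,T);save(im,"pics/w5.png");np.savez("w5.npz",P=P,n=n,T=T,c=im["color"])
m=(P[...,2]>78)&(P[...,2]<92)&(np.abs(P[...,0]-529)<30)&(np.abs(P[...,1]+268)<30);q=P[m];print(len(q),q.mean(0),cv2.minEnclosingCircle(q[:,:2].astype(np.float32)))
E
```

```text
t 9.2 pos [ 536.4 -268.    35.1] yaw 10.7 F [0.3 0.2 0.2] w 55.7
 dr [0.007, -0.011, 0.012] dp [-0.71, -0.07, 1.01]
2892 [ 524.75187494 -267.86184458   84.40867736] ((519.5291137695312, -268.19500732421875), 20.522388458251953)
```

View pics/w5.png

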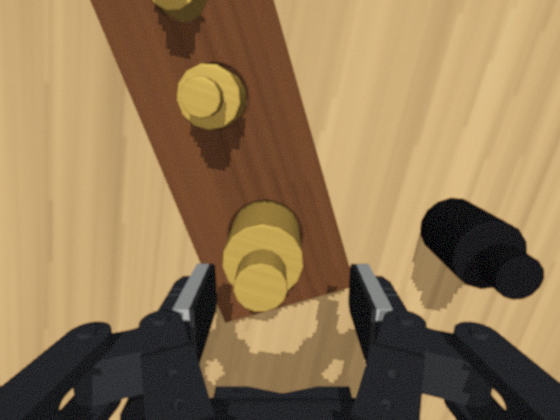

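The knob is at (262,288) between the fingers, with the finger midpoint at 282. That matches the −7 mm x correction the planner wants.

Call:
carry_out(
  rows=[
    {"dr": [0.005,-0.01,0.01],"dp": [-0.7,0,0.3],"claw": 0.65},
    {"dr": [0,0,0],"dp": [0,0,0.6],"claw": 0.65},
    {"dr": [0,0,0],"dp": [0,0,0],"claw": 0.65},
    {"dr": [0,0,0],"dp": [0,0,0],"claw": 0.65},
  ],
)

```text
time_s: 9.75
tcp_pos: [530.5, -270.2, 28.2]
orientation: [0.002, 0.996, 0.088, 0.002]
ft_force: [0.5, 0.2, -0.2]
grip_width: 55.7
```

```bash
python3 plan.py 529.4 -268.7 25 10 1; python3 - <<'E'
from h import *
im,T=grab("wrist");P,n=cloud(im,T)
m=(P[...,2]>80)&(P[...,2]<88)&(im["color"][...,0]>im["color"][...,2]*1.6+20)&(np.abs(P[...,0]-529)<16)&(np.abs(P[...,1]+268)<18);q=P[m];print(len(q),q.mean(0),cv2.minEnclosingCircle(q[:,:2].astype(np.float32)))
E
```

```text
t 9.75 pos [ 530.5 -270.2   28.2] yaw 10.1 F [ 0.5  0.2 -0.2] w 55.7
 dr [0.004, -0.004, 0.001] dp [-0.08, -0.17, 0.32]
2416 [ 528.95635114 -267.76168999   84.18632581] ((529.0975341796875, -268.8228454589844), 11.225512504577637)
```

Call:
carry_out(
  rows=[
    {"dr": [0.004,-0.004,0],"dp": [-0.15,-0.15,0.4],"claw": 0.6},
    {"dr": [0,0,0],"dp": [0,0,0],"claw": 0.4},
    {"dr": [0,0,0],"dp": [0,0,0],"claw": 0.2},
    {"dr": [0,0,0],"dp": [0,0,0],"claw": 0},
    {"dr": [0,0,0],"dp": [0,0,0],"claw": 0},
    {"dr": [0,0,0],"dp": [0,0,0],"claw": 0},
  ],
)

```text
time_s: 10.55
tcp_pos: [528.1, -269.0, 23.9]
orientation: [-0.0, 0.996, 0.088, -0.001]
ft_force: [-0.7, 0.6, 0.6]
grip_width: 18.5
```

```bash
python3 plan.py 529.4 -268.7 60 10 2
```

```text
t 10.55 pos [ 528.1 -269.    23.9] yaw 10.1 F [-0.7  0.6  0.6] w 18.5
 dr [-0.0, 0.001, 0.001] dp [0.06, -0.0, -1.8]
 dr [-0.0, 0.001, 0.001] dp [0.07, -0.0, -1.8]
```

Gripping something at 18.5 mm. Checking that it's stable while lifting slowly.

Call:
carry_out(
  rows=[
    {"dr": [0,0,0],"dp": [0,0,0],"claw": 0},
    {"dr": [0,0,0],"dp": [0,0,-0.6],"claw": 0},
    {"dr": [0,0,0],"dp": [0,0,-0.8],"claw": 0},
    {"dr": [0,0,0],"dp": [0,0,-1],"claw": 0},
    {"dr": [0,0,0],"dp": [0,0,-1.2],"claw": 0},
    {"dr": [0,0,0],"dp": [0,0,0],"claw": 0},
  ],
)

```text
time_s: 11.3
tcp_pos: [526.8, -268.1, 60.7]
orientation: [-0.001, 0.996, 0.088, -0.002]
ft_force: [-0.8, -0.0, -5.2]
grip_width: 18.4
```

```bash
python3 plan.py 528 -269 225 10 3;python3 - <<'E'
from h import *
im,T=grab("wrist");P,n=cloud(im,T);save(im,"pics/w6.png");np.savez("w6.npz",P=P,n=n,T=T,c=im["color"])
E
```

```text
t 11.3 pos [ 526.8 -268.1   60.7] yaw 10.1 F [-0.8 -0.  -5.2] w 18.4
 dr [-0.001, 0.001, 0.0] dp [0.01, 0.02, -5.48]
 dr [-0.001, 0.001, 0.0] dp [0.02, 0.03, -5.48]
 dr [-0.001, 0.001, 0.0] dp [0.02, 0.03, -5.48]
```

View pics/w6.png

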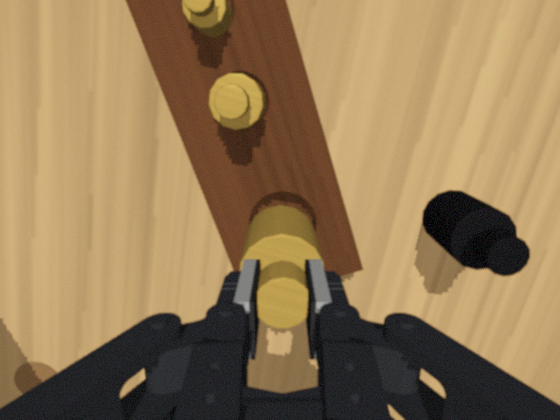

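The weight is out and hanging by the knob at (282,300), upright, and Fz −5.2 N matches 500 g. I'll measure the held offset and plan the carry.

```bash
cat > held.py <<'E'
from h import *
s=env.state();im,T=grab("wrist");P,n=cloud(im,T);c=im["color"].astype(int)
t=np.array(s["tcp_pos"]);q=(P-t)@rot(s["orientation"]).as_matrix()
br=(c[...,0]>c[...,2]*1.6+20)&(np.abs(q[...,0])<30)&(np.abs(q[...,1])<35)
z=q[...,2]
for lo,hi,nm in((-66,-54,"knob top"),(-40,-30,"body top")):
    m=br&(z>lo)&(z<hi);a=q[m]
    if len(a)>20:
        med=np.median(a[:,2]);a=a[np.abs(a[:,2]-med)<3];print(nm,len(a),"tool z",med.round(1),"world z",(t[2]-med).round(1),"circle",cv2.minEnclosingCircle(a[:,:2].astype(np.float32)),"plane slope",np.linalg.lstsq(np.c_[a[:,:2],np.ones(len(a))],a[:,2],rcond=None)[0].round(3))
E
python3 held.py; python3 plan.py 528 -268 215 10 3
```

```text
knob top 2357 tool z -60.6 world z 120.7 circle ((1.795050859451294, -0.06094300001859665), 11.348662376403809) plane slope [ 1.500e-02 -2.700e-02 -6.065e+01]
body top 1828 tool z -36.5 world z 96.6 circle ((1.7906742095947266, -4.923913478851318), 18.0794620513916) plane slope [ 1.2000e-02 -3.1000e-02 -3.6937e+01]
t 11.4 pos [ 525.9 -267.5   59.5] yaw 10.1 F [ 0.6 -0.6 -5.7] w 18.7
 dr [-0.001, 0.002, 0.0] dp [0.04, 0.01, -5.18]
 dr [-0.001, 0.002, 0.0] dp [0.05, 0.01, -5.18]
 dr [-0.001, 0.002, 0.0] dp [0.06, 0.02, -5.18]
```

Call:
carry_out(
  rows=[
    {"dr": [0,0,0],"dp": [0,0,-3],"claw": 0},
    {"dr": [0,0,0],"dp": [0,0,-4],"claw": 0},
    {"dr": [0,0,0],"dp": [0,0,-4],"claw": 0},
    {"dr": [0,0,0],"dp": [0,0,-3.5],"claw": 0},
    {"dr": [0,0,0],"dp": [0,0,-2],"claw": 0},
    {"dr": [0,0,0],"dp": [0,0,0],"claw": 0},
  ],
)

```text
time_s: 12.15
tcp_pos: [524.4, -266.8, 225.1]
orientation: [-0.004, 0.996, 0.088, -0.007]
ft_force: [-0.1, -1.1, -6.0]
grip_width: 18.7
```

```bash
python3 plan.py 519 213.5 215 14 12
```

```text
t 12.15 pos [ 524.4 -266.8  225.1] yaw 10.1 F [-0.1 -1.1 -6. ] w 18.7
 dr [-0.001, 0.001, -0.006] dp [0.66, -3.95, 0.11]
 dr [-0.001, 0.001, -0.006] dp [0.68, -3.94, 0.11]
 dr [-0.001, 0.001, -0.006] dp [0.7, -3.94, 0.11]
 dr [-0.001, 0.001, -0.006] dp [0.72, -3.94, 0.11]
 dr [-0.001, 0.001, -0.006] dp [0.75, -3.93, 0.1]
 dr [-0.001, 0.001, -0.006] dp [0.77, -3.93, 0.1]
 dr [-0.001, 0.001, -0.006] dp [0.79, -3.92, 0.1]
 dr [-0.001, 0.001, -0.006] dp [0.81, -3.92, 0.1]
 dr [-0.001, 0.001, -0.006] dp [0.84, -3.91, 0.09]
 dr [-0.001, 0.001, -0.006] dp [0.86, -3.91, 0.09]
 dr [-0.001, 0.001, -0.006] dp [0.88, -3.9, 0.09]
 dr [-0.001, 0.001, -0.006] dp [0.9, -3.9, 0.09]
```

Call:
carry_out(
  rows=[
    {"dr": [0,0.001,-0.006],"dp": [0.3,-2,0],"claw": 0},
    {"dr": [0,0.001,-0.006],"dp": [0.65,-3.6,0],"claw": 0},
    {"dr": [0,0.001,-0.006],"dp": [0.7,-4,0],"claw": 0},
    {"dr": [0,0,-0.006],"dp": [0.7,-4,0],"claw": 0},
    {"dr": [0,0,-0.006],"dp": [0.75,-4,0],"claw": 0},
    {"dr": [0,0,-0.006],"dp": [0.8,-4,0],"claw": 0},
    {"dr": [0,0,-0.006],"dp": [0.8,-4,0],"claw": 0},
    {"dr": [0,0,-0.006],"dp": [0.8,-4,0],"claw": 0},
    {"dr": [0,0,-0.006],"dp": [0.8,-4,0],"claw": 0},
    {"dr": [0,0,-0.006],"dp": [0.8,-3.5,0],"claw": 0},
    {"dr": [0,0,-0.006],"dp": [0.6,-2.5,0],"claw": 0},
    {"dr": [0,0,0],"dp": [0,0,0],"claw": 0},
  ],
)

```text
time_s: 13.65
tcp_pos: [499.8, 159.7, 210.6]
orientation: [-0.01, 0.992, 0.125, -0.022]
ft_force: [-0.0, -0.7, -4.8]
grip_width: 18.7
```

```bash
python3 plan.py 519 213.5 200 14 3
```

```text
t 13.65 pos [499.8 159.7 210.6] yaw 14.4 F [-0.  -0.7 -4.8] w 18.7
 dr [-0.009, 0.013, 0.002] dp [1.08, -1.57, 0.35]
 dr [-0.009, 0.013, 0.002] dp [1.07, -1.57, 0.35]
 dr [-0.009, 0.013, 0.002] dp [1.06, -1.58, 0.35]
```

Call:
carry_out(
  rows=[
    {"dr": [-0.009,0.013,0.002],"dp": [1.1,-1.6,0],"claw": 0},
    {"dr": [-0.009,0.013,0.002],"dp": [1.1,-1.6,0],"claw": 0},
    {"dr": [-0.009,0.013,0.002],"dp": [1.1,-1.6,0],"claw": 0},
    {"dr": [0,0,0],"dp": [0,0,0],"claw": 0},
    {"dr": [0,0,0],"dp": [0,0,0],"claw": 0},
  ],
)

```text
time_s: 14.28
tcp_pos: [516.7, 215.3, 206.6]
orientation: [0.003, 0.992, 0.122, -0.004]
ft_force: [0.5, -0.5, -5.4]
grip_width: 18.6
```

```bash
python3 plan.py 519 213.5 200 14 1; python3 held.py;
```

```text
t 14.275 pos [516.7 215.3 206.6] yaw 14.0 F [ 0.5 -0.5 -5.4] w 18.6
 dr [0.005, 0.008, 0.001] dp [0.19, 0.23, 0.66]
knob top 2335 tool z -60.6 world z 267.2 circle ((2.135012626647949, 0.9009599685668945), 14.001439094543457) plane slope [ 1.5000e-02 -2.5000e-02 -6.0624e+01]
body top 1812 tool z -36.6 world z 243.2 circle ((1.2521028518676758, -5.777067184448242), 17.172229766845703) plane slope [ 1.5000e-02 -4.3000e-02 -3.7069e+01]
```

The grip is unchanged (knob top still at tool z −60.6). Descending in steps.

Call:
carry_out(
  rows=[
    {"dr": [0.005,0.008,0],"dp": [0.2,0.2,1.5],"claw": 0},
    {"dr": [0,0,0],"dp": [0,0,3],"claw": 0},
    {"dr": [0,0,0],"dp": [0,0,2],"claw": 0},
    {"dr": [0,0,0],"dp": [0,0,0],"claw": 0},
    {"dr": [0,0,0],"dp": [0,0,0],"claw": 0},
  ],
)

```text
time_s: 14.95
tcp_pos: [520.3, 211.3, 141.9]
orientation: [0.0, 0.993, 0.12, 0.001]
ft_force: [-0.4, 0.5, -4.3]
grip_width: 18.5
```

```bash
python3 plan.py 519 213.5 110 14 2
```

```text
t 14.95 pos [520.3 211.3 141.9] yaw 13.8 F [-0.4  0.5 -4.3] w 18.5
 dr [0.0, -0.001, -0.002] dp [-0.04, -0.13, 1.59]
 dr [0.0, -0.001, -0.002] dp [-0.04, -0.13, 1.6]
```

Call:
carry_out(
  rows=[
    {"dr": [0,0,0],"dp": [0,-0.1,1.5],"claw": 0},
    {"dr": [0,0,0],"dp": [0,-0.1,1.5],"claw": 0},
    {"dr": [0,0,0],"dp": [0,0,0],"claw": 0},
    {"dr": [0,0,0],"dp": [0,0,0],"claw": 0},
  ],
)

```text
time_s: 15.45
tcp_pos: [521.1, 213.7, 111.4]
orientation: [-0.0, 0.993, 0.12, 0.003]
ft_force: [0.3, 0.7, -4.4]
grip_width: 18.8
```

```bash
python3 plan.py 519 213.5 81 14 2; python3 - <<'E'
from h import *
d=np.load("w3.npz")
s=env.state();im,T=grab("wrist");P,n=cloud(im,T);save(im,"pics/w7.png")
E
python3 held.py
```

```text
t 15.45 pos [521.1 213.7 111.4] yaw 13.8 F [ 0.3  0.7 -4.4] w 18.8
 dr [0.0, -0.003, -0.002] dp [-0.11, -0.02, 1.52]
 dr [0.0, -0.003, -0.002] dp [-0.11, -0.02, 1.52]
knob top 2327 tool z -60.6 world z 171.9 circle ((2.049217462539673, -0.3297419548034668), 11.628625869750977) plane slope [ 1.0000e-02 -2.6000e-02 -6.0642e+01]
body top 1820 tool z -36.5 world z 147.9 circle ((1.2858970165252686, -5.8626837730407715), 17.131139755249023) plane slope [ 1.5000e-02 -4.1000e-02 -3.6995e+01]
```

View pics/w7.png

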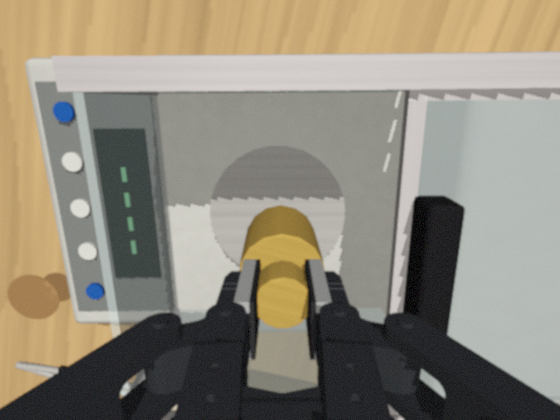

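The weight is centred on the pan in view, with the cover bar at (437,250) to the right. I'll check that the gripper linkage clears the bar and cover edge at the final height.

```bash
python3 - <<'E'
from h import *
d=np.load("w3.npz")
s=env.state();im,T=grab("wrist");P,n=cloud(im,T);c=im["color"].astype(int)
q=(P-np.array(s["tcp_pos"]))@rot(s["orientation"]).as_matrix();z=q[...,2]
g=(z<-30)&(np.arange(420)[:,None]>205)
bar=(P[...,2]>160)&(P[...,2]<168)&(q[...,0]>50)&(q[...,0]<80)&(np.arange(420)[:,None]<330)
print("bar in tool",q[bar].mean(0))
for x in range(-90,91,10):
    m=g&(np.abs(q[...,0]-x)<5)&~((P[...,2]>142)&(P[...,2]<168)&(abs(q[...,0])>45)); a=z[m]
    if len(a)>10: print(x,"lowest tool z",np.percentile(a,[98,90,50]).round(0),len(a))
E
```

```text
bar in tool [ 61.74008153 -12.09373498 -52.17708409]
-80 lowest tool z [-30. -30. -30.] 133
-60 lowest tool z [-117. -118. -120.] 103
-50 lowest tool z [-103. -107. -116.] 2372
-40 lowest tool z [ -90.  -95. -108.] 5614
-30 lowest tool z [-84. -90. -95.] 3905
-20 lowest tool z [-47. -61. -98.] 2976
-10 lowest tool z [ -36.  -51. -106.] 6861
0 lowest tool z [-34. -37. -61.] 3818
10 lowest tool z [-36. -37. -87.] 5841
20 lowest tool z [ -37.  -60. -108.] 5110
30 lowest tool z [-82. -86. -94.] 2320
40 lowest tool z [ -88.  -93. -102.] 5681
50 lowest tool z [ -95. -101. -114.] 3546
60 lowest tool z [-111. -113. -118.] 670
```

There's about 15–25 mm of clearance to the bar and cover at the final pose. Final lowering, with a check part way.

Call:
carry_out(
  rows=[
    {"dr": [0,-0.003,0],"dp": [-0.2,0,1.0],"claw": 0},
    {"dr": [0,0,0],"dp": [0,0,1.0],"claw": 0},
    {"dr": [0,0,0],"dp": [0,0,0],"claw": 0},
    {"dr": [0,0,0],"dp": [0,0,0],"claw": 0},
  ],
)

```text
time_s: 16.1
tcp_pos: [519.4, 213.3, 90.4]
orientation: [-0.0, 0.993, 0.12, 0.002]
ft_force: [0.5, -0.1, -4.4]
grip_width: 18.6
```

```bash
python3 plan.py 519 213.5 80.5 14 1
```

```text
t 16.1 pos [519.4 213.3  90.4] yaw 13.8 F [ 0.5 -0.1 -4.4] w 18.6
 dr [0.0, -0.003, -0.004] dp [-0.03, -0.03, 0.99]
```

Call:
carry_out(
  rows=[
    {"dr": [0,-0.003,0],"dp": [0,0,0.5],"claw": 0},
    {"dr": [0,0,0],"dp": [0,0,0.4],"claw": 0},
    {"dr": [0,0,0],"dp": [0,0,0],"claw": 0},
    {"dr": [0,0,0],"dp": [0,0,0],"claw": 0},
    {"dr": [0,0,0],"dp": [0,0,0],"claw": 0},
  ],
)

```text
time_s: 16.73
tcp_pos: [519.9, 213.4, 81.2]
orientation: [-0.0, 0.993, 0.12, 0.0]
ft_force: [0.0, -0.4, -5.4]
grip_width: 18.3
```

```bash
python3 plan.py 519 213.5 80.5 14 1; python3 held.py; python3 plan.py 519 213.5 80.5 14 1; python3 - <<'E'
from h import *
im,T=grab("scene");P,n=cloud(im,T)
cv2.imwrite("pics/s3.png",cv2.resize(np.clip(im["color"][120:260,130:400,::-1]*1.3,0,255).astype(np.uint8),None,fx=2.9,fy=2.9,interpolation=cv2.INTER_CUBIC))
print(env.state()["joint_vel"].round(4))
E
```

```text
t 16.725 pos [519.9 213.4  81.2] yaw 13.8 F [ 0.  -0.4 -5.4] w 18.3
 dr [-0.0, -0.001, -0.004] dp [-0.08, -0.03, 0.07]
knob top 2329 tool z -60.6 world z 141.8 circle ((1.6976466178894043, 0.14088740944862366), 11.46922779083252) plane slope [ 1.6000e-02 -2.4000e-02 -6.0664e+01]
body top 1814 tool z -36.5 world z 117.8 circle ((1.2064834833145142, -6.051647663116455), 17.186994552612305) plane slope [ 1.3000e-02 -3.7000e-02 -3.6968e+01]
t 16.775 pos [519.9 213.5  81.3] yaw 13.8 F [ 0.2  0.2 -5.1] w 18.0
 dr [-0.0, -0.001, -0.004] dp [-0.09, -0.02, 0.08]
[ 0.0014  0.0013 -0.0009 -0.0007 -0.0016  0.0014]
```

View pics/s3.png

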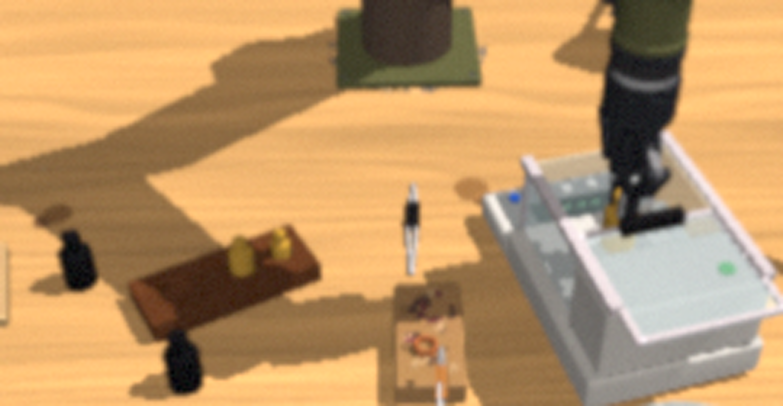

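The foot is at z≈71.8, 11.8 mm above the pan. One small trim, then hand in.

Call:
carry_out(
  rows=[
    {"dr": [0,0,0],"dp": [-0.05,0,0.15],"claw": 0},
    {"dr": [0,0,0],"dp": [0,0,0],"claw": 0},
    {"dr": [0,0,0],"dp": [0,0,0],"claw": 0},
  ],
)

```text
time_s: 17.2
tcp_pos: [519.5, 213.4, 79.8]
orientation: [-0.0, 0.993, 0.12, 0.001]
ft_force: [0.6, 0.7, -5.4]
grip_width: 18.1
```

```bash
python3 plan.py 519 213.5 80 14 1; python3 held.py; python3 -c "
from h import *
s=env.state();print(s['tcp_pos'],s['ft_force'],s['joint_vel'].round(4))
if 76<s['tcp_pos'][2]<84: print(env.job_done())"
```

```text
t 17.2 pos [519.5 213.4  79.8] yaw 13.8 F [ 0.6  0.7 -5.4] w 18.1
 dr [-0.0, -0.001, -0.004] dp [-0.04, -0.02, -0.02]
knob top 2337 tool z -60.6 world z 140.4 circle ((1.716233253479004, -0.13343262672424316), 11.627429962158203) plane slope [ 1.0000e-02 -2.8000e-02 -6.0633e+01]
body top 1819 tool z -36.5 world z 116.3 circle ((1.2187423706054688, -5.420910358428955), 17.23806381225586) plane slope [ 1.2000e-02 -4.7000e-02 -3.7077e+01]
[519.44005835 213.35025705  79.81713261] [-0.25591711 -0.32961276 -4.61376001] [ 0.0008 -0.0003 -0.0011  0.0006  0.0003 -0.0003]
the job is handed in; nothing more can be done
None
```

The cover is fully open, and the 500 g weight hangs still and gripped by its knob over the middle of the pan. I handed the job in at about 17 s; no verdict is reported.

**Last checks**
- **Cover:** I measured 129 mm of travel against the 130 mm stop, and the push force rose with no further motion.
- **Height:** the weight's foot was about 10.4 mm above the pan, worked out from the knob top at z 140.4.
- **Position:** its axis was within about 1 mm of the measured pan centre.
- **Tilt:** the knob top looked within about 2° of level.
- **Hold:** the vertical force was −4.6 N just before hand-in (about −5 N while holding), as expected for 500 g and with no sign of contact. Joint speeds were close to zero.
- **Bench:** the last scene picture showed the neighbouring objects where they had been. I checked that by eye, not by measurement.

**What disagreed**
- **Fingertips:** the real finger ends sit about 41 mm short of the reported TCP. Because of this my first grip on the cover bar closed on air, without touching anything. The wrist and scene cameras agreed on the offset, and I used it from then on.
- **Grip width:** it read about 18 mm on the 22 mm knob and 12 mm on the 14 mm bar. The hold did not slip, so I put this down to the width reading.

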